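# Draw the spring tester out to its red mark with the saddle grip and hold it

### The job

Set the yellow saddle grip right down over the steel pull bar of the green bench spring tester while the slide is still home. Then pull by the saddle, not by the slide itself, to draw the spring slide straight out until its black pointer is level with the red mark, never more than a centimetre past it, and finish while still holding the slide there against its spring with the saddle seated on the bar. Leave the red mark, the pipe elbow, the spanner and the roll of tape where they are.

Things in the scene. Friction and masses are not known exactly. Their poses are not given: they have to be found in the camera images.
- tester: Spring tester, bolted down: grey base plate, green housing (82 mm high) at the far end, slide on rods. Origin on the bench below the pull bar's middle at home; base reaches 125 mm in -x, 150 in +x, 85 in -y, 105 in +y. The slide is drawn along its -x (roughly toward the robot); y runs along the bar. White scale rail along x at y = +78 mm, 49 mm high. Yaw up to 0.3 rad either way.
- draw_slide (a joint): How far the spring slide is drawn out, m: 0 home, 0.085 end of travel. The spring always pulls it home with 5.6 N at home and 140 N/m more as it is drawn (about 16 N at 0.075).
- bar_mid (a point): Middle of the pull bar's axis, on the slide: level round steel bar 12 mm thick along y, 90 mm above the bench, free for 102 mm between two cheek plates (26 mm in x, tops 102 mm above the bench). The slide's block below it has its top 44 mm above the bench. Axes as the tester's.
- pointer (a point): Tip of the slide's black pointer, 54 mm above the bench over the scale rail; same x as the bar, 80 mm to its +y side. Axes as the tester's.
- mark (a point): Tip of the red mark, a small red block 14 mm wide on the outer (+y) side of the scale rail, at the pointer's height and line; the pointer is at the mark when both have the same x in the tester's frame. Axes as the tester's.
- red_mark (a joint): Where the red mark is set, m: the value of draw_slide at which the pointer is level with it (0.035 to 0.075). It stays where it is set (12 N friction); not to be moved.
- saddle_grip: Yellow inverted-U saddle, 33x60x87 mm, 0.12 kg, standing on its legs. Origin: centre of underside. Slot along y, 17 mm wide in x (mouth 24), open below and at both ends, flat roof at 34 mm. Shoulders at 46 mm; above, to 87 mm, a ridge 20 mm thick in x, 50 long in y: grip it from above, fingers closing along x. Half-turn symmetric. Seated on the bar its origin is 62 mm above the bench.
- saddle_roof (a point): Middle of the saddle's slot roof, 34 mm above its origin; 6 mm above the bar's axis when seated. Axes as the saddle's.
- pipe_elbow: Grey pipe elbow, 67 x 59 x 34 mm, loose, a bystander. Origin at the centre of its underside.
- wrench: Steel combination spanner, 22 x 175 x 8 mm, loose, a bystander near the bench's front edge. Origin at the centre of its underside.
- duct_tape: Grey roll of tape, 101 x 99 x 48 mm, loose, a bystander. Origin at the centre of its underside.
- grinder (a point): A fixed tall obstacle between the saddle's place and the tester: grey bench grinder, 235 mm high at this point of its top; it reaches about 130 mm from here toward the robot (-x), 120 mm away, and 170 mm to either side (y). Carry things over it or round its front.
Mind the look-alikes: they are no part of the job. What is shaped like the saddle_grip but blue is not meant.

How it is judged:
On the way:
1. the saddle is seated on the pull bar, right down (within 5 mm), while the slide is still home (drawn less than 8 mm) (x of saddle_roof in the frame of bar_mid between -0.006 and 0.006 m and y of saddle_roof in the frame of bar_mid between -0.025 and 0.025 m and z of saddle_roof in the frame of bar_mid between 0.002 and 0.011 m and angle between the y axis of saddle_grip and the y axis of bar_mid, either way round below 0.2 rad and angle between saddle_grip's own z axis and vertical below 0.25 rad and value of joint draw_slide below 0.008 m), for 0.2 s.
At the end, for the whole second after the job is handed in: The gripper holds the saddle, seated on the bar (roof within 5 mm of the bar, within 25 mm of its middle, turned or tipped under 0.2 rad), pulling the slide with over 4 N; the pointer rests within 5 mm of the red mark; the robot itself does not touch the slide (x of saddle_roof in the frame of bar_mid between -0.006 and 0.006 m and y of saddle_roof in the frame of bar_mid between -0.025 and 0.025 m and z of saddle_roof in the frame of bar_mid between 0.002 and 0.011 m and angle between the y axis of saddle_grip and the y axis of bar_mid, either way round below 0.2 rad and angle between saddle_grip's own z axis and vertical below 0.25 rad and x of pointer in the frame of mark between -0.005 and 0.005 m and velocity of joint draw_slide between -0.01 and 0.01 m/s and contact force between saddle_grip and draw_slide above 4 N and contact force between the fingers and saddle_grip above 2 N and contact force between each of the fingers, the arm and draw_slide below 1 N); the arm keeps its last pose, push and grip.
It fails at once if the slide is drawn more than a centimetre past the red mark (x of pointer in the frame of mark below -0.0105 m).
It fails at once if the robot pushes or pulls the slide itself (contact force between any of the fingers, the arm and draw_slide above 6 N).
It fails at once if the red mark is shifted (distance of mark from where it was at the start of the episode above 0.004 m).
It fails at once if the elbow, the spanner or the tape roll is pushed away (distance of any of pipe_elbow, wrench, duct_tape from where it was at the start of the episode above 0.03 m).
It also fails if it takes over 51 s, if anything falls off the work surface, if the arm or the gripper's body presses on something with over 40 N, if the wrist force passes 120 N, or if a joint passes its speed limit or range.

### The arm

A 7-joint arm with a two-finger parallel gripper is mounted at the origin on a cart in front of the work surface, level with it; the furniture and walls round the work are solid. World frame = base frame: x ahead of the robot, y to its left, z up, the work surface at z = 0. Lengths are in m, angles in rad, forces in N, time in s.
With the tool pointing down it reaches from about 0.4 to 0.85 m from the base axis. Payload 4.5 kg.
Tool frame: the origin (TCP) lies midway between the tips of the shut fingers; the grasp point (between the pads) lies 19 mm behind it; z points along the fingers, y is the line along which they close (so a half turn about z gives the same grasp; the last joint's range is limited). The gripper opens to 88 mm and grips with 3 to 60 N. Pads are 18 mm wide; open, the fingers measure 123 mm over their backs; the gripper's body (75 mm by 187 mm) begins 45 mm behind the grasp point.
Start: joints at [1.186, 0.689, -0.195, 1.565, 0.157, 0.902, -0.215], TCP at [0.254, -0.571, 0.239] pointing down, gripper open.
Joint ranges: [-3.01, 3.01], [-0.46, 2.08], [-1.47, 1.51], [0.13, 2.56], [-1, 4.14], [0.04, 2.09], [-2.66, 2.66]. Speed limits (rad/s): [2.57, 2.57, 3.14, 3.14, 3.14, 3.14, 3.14].

### API

Orientations are given as a unit quaternion [x, y, z, w].
In Python, from plant import r, eyes, finish_job gives the robot as it stands. The module is installed in compiled form; this text tells all that it offers.
- The arm moves only by the tool move_arm, never from a script. Its argument "motion" is a list of rows, each a list of 7 numbers: the shift along the tool's x, y, z in mm, then the turn, a rotation vector about the tool's x, y, z in degrees, then the closure, from 0 (fully open) to 1 (shut). A call has 1 to 5 rows; each row is the pose to reach, as a shift and turn from the pose commanded when the call began, along the tool's axes at that moment; what a row does not reach only later rows make up. A row lasts 1/8 s, in which the tool goes at most 62.5 mm and 10.7 degrees, less where a joint would pass 70% of its speed; a pose out of reach is approached as far as the arm can. A call with a gripper value outside its range is refused whole. The fingers move at their own pace and stop on an object; "newtons" is the grip in N (left out, the last holds). Time passes only in rows, so rows that repeat a pose let the fingers close. It gives the time, the measured TCP pose, the force, the opening and the grip force at its end, in the units of the state.
- r.get_state(): the state, without advancing time (a new reading comes with each control period).
- eyes.snapshot(name): name is "scene" or "side" or "wrist"; returns a dict with "frame" (384x512x3 uint8, red, green, blue), "z_map" (384x512 float32, m along the optical axis (not along the pixel's ray), 0 where there is no reading), "intrinsics" (3x3 intrinsics, pixels), "world_to_cam" (4x4, takes a point from world to camera coordinates). Camera axes: x right, y down, z forward; pixel columns grow to the right and rows downward; lengths in m; the calibration is good to about 2 mm. The wrist camera is an equidistant fisheye: a pixel r from the principal point sees the ray r / f radians off the axis. A picture is of the moment at which its call begins.
- finish_job(): hands the job in; it is judged then, once.
The state is a dict: "clock": time; "q": joint angles; "qd": joint speeds; "joint_torque": joint torques, N m; "tool_pos": TCP position; "eef_rot": TCP orientation; "contact_force": force on the tool from outside, world axes, zero at the start; "moment": the same for the moment, N m; "opening": opening from 0.0 (shut) to 1.0 (fully open); "finger_force": force on a finger pad.
Only numpy, scipy, OpenCV 4.12 (cv2) and the standard library are available. Lean on these libraries where they do the work, as an engineer would, in place of code of your own. Each camera call takes 0.05 s, during which the arm holds its last target. There are 200 camera calls.

## Working session

There is one attempt and no reset: what is moved stays moved. The work goes in short steps, Python scripts to look and compute and a tool call to move; the robot and the scene stay as the last step left them, time stands still between calls to the robot, and variables do not carry over. Pictures are saved under pics/ and viewed, at most 10 in all, crops included, and the job is handed in when it is done.

Besides the shell and the picture viewer there is one more tool, called after "Emit:" as name(argument=value, ...) on one line, values as JSON. move_arm: Moves the arm, as the interface text tells. Its arguments: {"type":"object","properties":{"motion":{"type":"array","items":{"type":"array","items":{"type":"number"}}},"newtons":{"type":"number"}},"required":["motion"]}

```bash
mkdir -p pics; cat > h.py <<'E'
import numpy as np, cv2
from plant import r, eyes
from scipy.spatial.transform import Rotation as R
def snap(n):
    s=eyes.snapshot(n); np.savez(n+'.npz',**s); return s
def load(n): return dict(np.load(n+'.npz'))
def pts(s):
    z=s['z_map'];K=s['intrinsics'];v,u=np.mgrid[:384,:512]
    P=np.stack([(u-K[0,2])/K[0,0]*z,(v-K[1,2])/K[1,1]*z,z,np.ones_like(z)],-1)
    W=P@np.linalg.inv(s['world_to_cam']).T
    W=W[...,:3]; W[z==0]=np.nan; return W
def st():
    s=r.get_state(); print({k:np.round(s[k],3).tolist() for k in('clock','tool_pos','eef_rot','contact_force','opening','finger_force','q')}); return s
def totool(target):
    s=r.get_state(); return R.from_quat(s['eef_rot']).inv().apply(np.array(target)-s['tool_pos'])*1000
E
python3 - <<'E'
from h import *
a=snap('scene');b=snap('side')
print(a['world_to_cam'].round(3).tolist(),b['world_to_cam'].round(3).tolist())
cv2.imwrite('pics/a.png',cv2.resize(a['frame'][...,::-1],(800,600)))
cv2.imwrite('pics/b.png',cv2.resize(b['frame'][...,::-1],(800,600)))
st()
E
```

```text
[[-0.716, -0.698, 0.006, 0.419], [-0.398, 0.401, -0.825, 0.295], [0.574, -0.593, -0.565, 1.284], [0.0, 0.0, 0.0, 1.0]] [[0.998, -0.063, -0.009, -0.491], [-0.05, -0.677, -0.735, 0.191], [0.04, 0.734, -0.678, 1.495], [0.0, 0.0, 0.0, 1.0]]
{'clock': 0.1, 'tool_pos': [0.254, -0.57, 0.238], 'eef_rot': [0.978, 0.208, -0.0, -0.001], 'contact_force': [-0.554, -0.263, 0.11], 'opening': 1.0, 'finger_force': 0.0, 'q': [1.186, 0.69, -0.195, 1.566, 0.157, 0.902, -0.215]}
```

View pics/a.png

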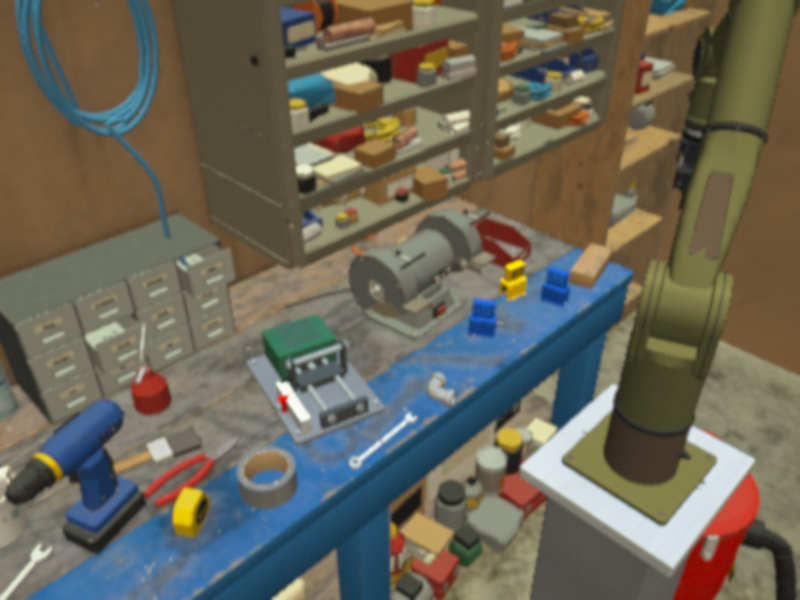

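View pics/b.png

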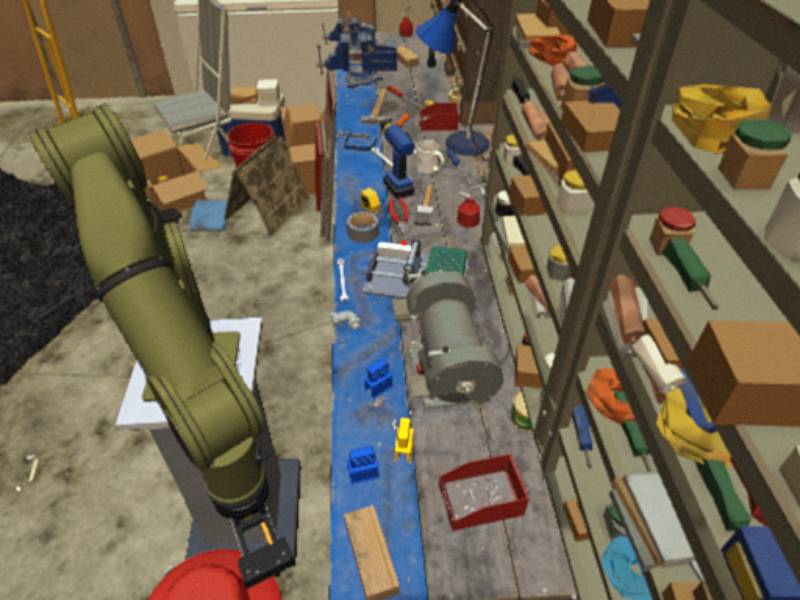

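The yellow saddle is at about (514,280) in the scene view and (403,440) in the side view. The tester is at about (315,375) and (405,265), with its red mark at (284,400). The blue look-alikes stand on either side of the saddle.

```bash
python3 - <<'E'
from h import *
for n,(u,v),du in (('scene',(329,179),16),('side',(258,282),16)):
    s=load(n);W=pts(s);f=s['frame'].astype(int)
    m=(f[...,0]>130)&(f[...,1]>100)&(f[...,2]<90)
    w=np.zeros_like(m);w[v-du:v+du,u-du:u+du]=1
    m&=w; P=W[m];P=P[~np.isnan(P[:,0])]
    print(n,len(P),P.min(0).round(3),P.max(0).round(3))
    for lo,hi in((0.005,.05),(.05,.08),(.08,.1)):
        Q=P[(P[:,2]>lo)&(P[:,2]<hi)]
        if len(Q)>4:
            rr=cv2.minAreaRect((Q[:,:2]*1000).astype(np.float32)); print(lo,len(Q),rr)
    # red, green
    m=(f[...,0]>150)&(f[...,1]<60)&(f[...,2]<60)
    P=W[m];P=P[(P[:,0]>.3)&(P[:,0]<.8)&(P[:,1]>-.1)&(P[:,1]<.5)];print('red',len(P),P.mean(0) if len(P) else 0, P.min(0) if len(P) else 0,P.max(0)if len(P) else 0)
    m=(f[...,1]>f[...,0]+30)&(f[...,1]>f[...,2]+15)
    P=W[m];P=P[(P[:,2]>.07)&(P[:,2]<.1)&(P[:,0]>.3)];print('green',len(P),cv2.minAreaRect((P[:,:2]*1000).astype(np.float32)))
    def c(u0,u1,v0,v1): return cv2.resize(s['frame'][v0:v1,u0:u1,::-1],(400,400),interpolation=cv2.INTER_CUBIC)
    A=c(155,250,195,290) if n=='scene' else c(225,305,140,220)
    B=c(u-30,u+30,v-30,v+30)
    cv2.imwrite(f'pics/c_{n}.png',np.hstack([A,B]))
a=cv2.imread('pics/c_scene.png');b=cv2.imread('pics/c_side.png')
cv2.imwrite('pics/c.png',cv2.resize(np.vstack([a,b]),(600,600)))
E
```

```text
scene 289 [ 0.477 -0.422 -0.011] [ 0.578 -0.238  0.088]
0.005 174 ((526.6531372070312, -325.65777587890625), (59.589473724365234, 191.25375366210938), 27.27511978149414)
0.05 47 ((498.18109130859375, -269.9094543457031), (53.962955474853516, 25.872289657592773), 85.51258087158203)
0.08 45 ((497.6236572265625, -274.302978515625), (51.43131637573242, 21.90427589416504), 73.20427703857422)
red 69 [ 0.4585821   0.2465019  -0.32608543] [ 0.41691061  0.18235453 -0.46836988] [0.55142217 0.39108553 0.05340733]
green 599 ((639.9802856445312, 262.2843322753906), (127.46977996826172, 125.0962905883789), 75.28976440429688)
side 230 [ 0.48  -0.312 -0.01 ] [ 0.523 -0.193  0.091]
0.005 89 ((499.6142272949219, -279.2625732421875), (62.201263427734375, 32.469730377197266), 79.76435852050781)
0.05 41 ((500.13916015625, -293.8760070800781), (31.9305477142334, 16.870384216308594), 34.01990509033203)
0.08 85 ((498.12353515625, -277.8412170410156), (50.19644546508789, 19.89301300048828), 77.89110565185547)
red 5 [0.550094   0.39747005 0.04184089] [ 0.54434123  0.37072378 -0.00419635] [0.55596202 0.4599761  0.06094948]
green 224 ((657.736572265625, 257.0660705566406), (118.65792846679688, 98.388671875), 77.43775177001953)
```

View pics/c.png

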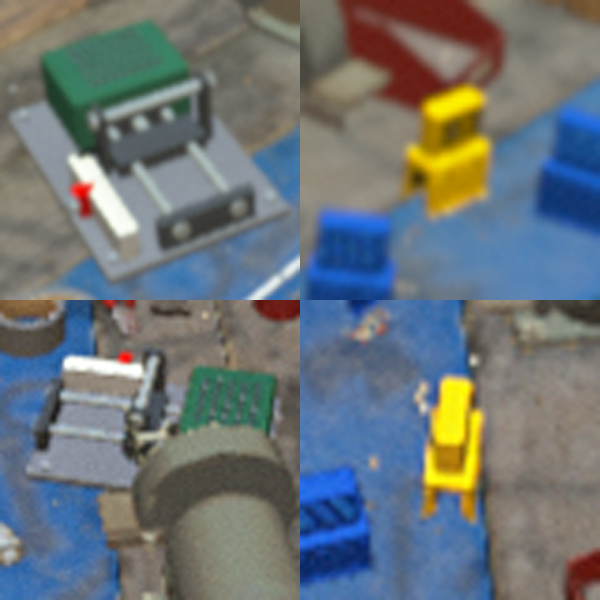

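```bash
python3 - <<'E'
from h import *
print(totool([.498,-.277,.2]), R.from_quat(r.get_state()['eef_rot']).as_matrix().round(3).tolist())
s=load('side');W=pts(s).reshape(-1,3);s2=load('scene');W2=pts(s2).reshape(-1,3)
W=np.vstack([W,W2])
for zl in(.02,.06,.1,.15,.2):
    Q=W[(W[:,2]>zl)&(W[:,2]<zl+.05)&(W[:,0]>.35)&(W[:,0]<.9)&(W[:,1]>-.22)&(W[:,1]<.2)]
    print(zl,len(Q),np.percentile(Q,[1,50,99],axis=0).round(3).tolist())
# rail: white
W=pts(s2);f=s2['frame'].astype(int)
m=(f.min(-1)>190)&(W[...,2]>.03)&(W[...,2]<.06)&(W[...,0]>.35)&(W[...,0]<.7)&(W[...,1]>.2)&(W[...,1]<.5)
print('rail',m.sum(),cv2.minAreaRect((W[m][:,:2]*1000).astype(np.float32)))
W=pts(s);f=s['frame'].astype(int)
m=(f.min(-1)>170)&(W[...,2]>.03)&(W[...,2]<.06)&(W[...,0]>.35)&(W[...,0]<.7)&(W[...,1]>.2)&(W[...,1]<.5)
print('rail',m.sum(),cv2.minAreaRect((W[m][:,:2]*1000).astype(np.float32)))
E
```

```text
[ 342.39734004 -168.76342616   38.20994706] [[0.914, 0.407, -0.001], [0.407, -0.914, 0.001], [-0.0, -0.002, -1.0]]
0.02 1217 [[0.356, -0.216, 0.02], [0.554, -0.086, 0.04], [0.895, 0.14, 0.069]]
0.06 1103 [[0.43, -0.213, 0.06], [0.592, -0.097, 0.084], [0.707, 0.197, 0.11]]
0.1 2295 [[0.5, -0.217, 0.101], [0.564, -0.054, 0.125], [0.708, 0.083, 0.15]]
0.15 5476 [[0.542, -0.213, 0.151], [0.641, -0.054, 0.182], [0.852, 0.171, 0.2]]
0.2 2645 [[0.528, -0.217, 0.2], [0.748, -0.044, 0.212], [0.859, 0.195, 0.247]]
rail 184 ((535.5341796875, 370.1147766113281), (20.208438873291016, 125.69255828857422), 74.93264770507812)
rail 82 ((511.1628723144531, 324.5523681640625), (132.80714416503906, 93.548095703125), 77.1676025390625)
```

Emit:
move_arm(motion=[[60,-30,0,0,0,-10],[120,-60,0,0,0,-20],[180,-90,0,0,0,-30],[230,-115,0,0,0,-40],[280,-140,0,0,0,-50]])

```text
invalid input at $.motion[0]: expected 7 numbers
```

```bash
python3 - <<'E'
from h import *
s=st(); print(R.from_quat(s['eef_rot']).as_matrix().round(3).tolist(), totool([.498,-.277,.2]))
E
```

```text
{'clock': 0.1, 'tool_pos': [0.254, -0.57, 0.238], 'eef_rot': [0.978, 0.208, -0.0, -0.001], 'contact_force': [-0.554, -0.263, 0.11], 'opening': 1.0, 'finger_force': 0.0, 'q': [1.186, 0.69, -0.195, 1.566, 0.157, 0.902, -0.215]}
[[0.914, 0.407, -0.001], [0.407, -0.914, 0.001], [-0.0, -0.002, -1.0]] [ 342.39734004 -168.76342616   38.20994706]
```

Emit:
move_arm(motion=[[60,-30,0,0,0,-10,0],[120,-60,0,0,0,-20,0],[180,-90,0,0,0,-30,0],[230,-115,0,0,0,-40,0],[280,-140,0,0,0,-50,0]])

```text
clock: 0.72
tool_pos: [0.4535, -0.328, 0.2386]
eef_rot: [0.797, 0.604, -0.0, -0.0]
contact_force: [1.0, -0.1, 0.1]
opening: 1.002
finger_force: 0.0
```

```bash
python3 - <<'E'
from h import *
s=st(); print(R.from_quat(s['eef_rot']).as_matrix().round(3).tolist(), totool([.498,-.277,.2]))
w=snap('wrist'); cv2.imwrite('pics/w1.png',w['frame'][...,::-1]); print(w['intrinsics'])
E
```

```text
{'clock': 0.725, 'tool_pos': [0.454, -0.328, 0.239], 'eef_rot': [0.797, 0.604, -0.0, -0.0], 'contact_force': [0.991, -0.068, 0.089], 'opening': 1.002, 'finger_force': 0.0, 'q': [0.797, 0.625, -0.422, 1.758, 0.331, 0.829, -0.054]}
[[0.27, 0.963, -0.0], [0.963, -0.27, -0.0], [-0.0, -0.0, -1.0]] [61.17254294 29.00009791 38.54805225]
[[297.31863964   0.         253.58567099]
 [  0.         297.31863964 190.10705877]
 [  0.           0.           1.        ]]
```

View pics/w1.png

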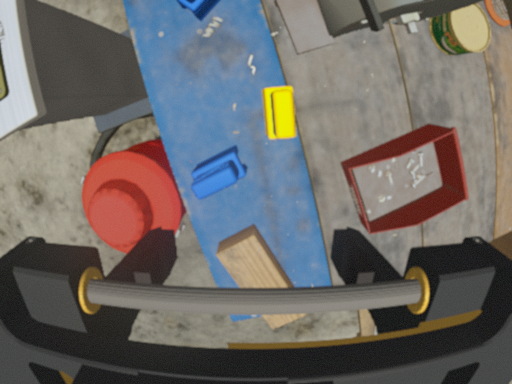

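The wrist view shows the yellow ridge at (281,112), turned slightly from the image's vertical axis. The blue decoy is at (217,175).

```bash
cat >> h.py <<'E'
def wpts(s):
    z=s['z_map'];K=s['intrinsics'];v,u=np.mgrid[:384,:512]
    x=(u-K[0,2])/K[0,0];y=(v-K[1,2])/K[1,1];t=np.hypot(x,y);k=np.tan(t)/np.maximum(t,1e-9)
    P=np.stack([x*k*z,y*k*z,z,np.ones_like(z)],-1)
    W=(P@np.linalg.inv(s['world_to_cam']).T)[...,:3]; W[z==0]=np.nan; return W
def wray(s,u,v,h):
    K=s['intrinsics'];x=(u-K[0,2])/K[0,0];y=(v-K[1,2])/K[1,1];t=np.hypot(x,y);k=np.sin(t)/t
    T=np.linalg.inv(s['world_to_cam']);d=T[:3,:3]@[x*k,y*k,np.cos(t)];return T[:3,3]+d*(h-T[2,3])/d[2]
E
python3 - <<'E'
from h import *
s=load('wrist');W=wpts(s);f=s['frame'].astype(int)
m=(f[...,0]>150)&(f[...,1]>120)&(f[...,2]<90);w=np.zeros_like(m);w[80:145,255:305]=1;m&=w
P=W[m];print(len(P))
for lo,hi in((.03,.06),(.078,.1)):
    Q=P[(P[:,2]>lo)&(P[:,2]<hi)];print(lo,len(Q),Q[:,2].mean(),cv2.minAreaRect((Q[:,:2]*1000).astype(np.float32)))
print(s['world_to_cam'].round(3))
E
```

```text
1458
0.03 421 0.04460930546992876 ((500.1080017089844, -273.30255126953125), (57.54783630371094, 32.94575500488281), 79.3087158203125)
0.078 963 0.08538796053261394 ((500.4530029296875, -273.4669494628906), (48.84016418457031, 21.694766998291016), 80.07015228271484)
[[ 0.963 -0.27  -0.001 -0.525]
 [-0.258 -0.919  0.298 -0.224]
 [-0.081 -0.286 -0.955  0.332]
 [ 0.     0.     0.     1.   ]]
```

Emit:
move_arm(motion=[[32,15,20,0,0,-3,0.5],[64,30,40,0,0,-5.2,0.5],[64.6,30,90,0,0,-5.2,0.5],[64.6,30,130,0,0,-5.2,0.5],[64.6,30,160,0,0,-5.2,0.5]])

```text
clock: 1.4
tool_pos: [0.4984, -0.2757, 0.0767]
eef_rot: [0.771, 0.637, -0.001, -0.001]
contact_force: [0.8, -0.4, 0.1]
opening: 0.502
finger_force: 0.0
```

```bash
python3 - <<'E'
from h import *
s=st(); print(R.from_quat(s['eef_rot']).as_matrix().round(3).tolist(), totool([.500,-.274,.052]))
w=snap('wrist'); cv2.imwrite('pics/w2.png',w['frame'][...,::-1])
E
```

```text
{'clock': 1.4, 'tool_pos': [0.498, -0.276, 0.077], 'eef_rot': [0.771, 0.637, -0.001, -0.001], 'contact_force': [0.762, -0.407, 0.09], 'opening': 0.502, 'finger_force': 0.0, 'q': [0.6, 0.867, -0.303, 1.849, 0.492, 0.503, -0.228]}
[[0.188, 0.982, -0.002], [0.982, -0.188, 0.001], [0.0, -0.002, -1.0]] [ 1.97791222  1.32043881 24.68670107]
```

View pics/w2.png

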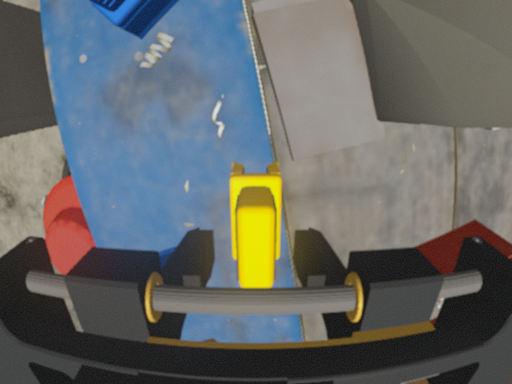

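The saddle's ridge is centred between the fingers at column 256, so I'll lower and grip.

Emit:
move_arm(motion=[[1.5,1,15,0,0,0,0.5],[1.5,1,24.5,0,0,0,0.5],[1.5,1,24.5,0,0,0,1],[1.5,1,24.5,0,0,0,1],[1.5,1,24.5,0,0,0,1]], newtons=45)

```text
clock: 2.08
tool_pos: [0.501, -0.2748, 0.0549]
eef_rot: [0.771, 0.637, 0.0, 0.001]
contact_force: [0.1, -0.4, 0.0]
opening: 0.222
finger_force: 44.8
```

Emit:
move_arm(motion=[[0,0,0,0,0,0,1],[0,0,-40,0,0,0,1],[0,0,-100,0,0,0,1],[0,0,-160,0,0,0,1],[0,0,-220,0,0,0,1]])

```text
clock: 2.7
tool_pos: [0.5, -0.2745, 0.2762]
eef_rot: [0.771, 0.637, -0.0, -0.0]
contact_force: [1.5, -1.0, -1.1]
opening: 0.222
finger_force: 44.8
```

```bash
python3 - <<'E'
from h import *
s=st()
E
```

```text
{'clock': 2.7, 'tool_pos': [0.5, -0.274, 0.276], 'eef_rot': [0.771, 0.637, -0.0, -0.0], 'contact_force': [1.503, -0.992, -1.075], 'opening': 0.222, 'finger_force': 44.793, 'q': [0.699, 0.599, -0.468, 1.679, 0.32, 0.941, -0.078]}
```

Emit:
move_arm(motion=[[0,0,-55,0,0,0,1],[55,-12,-60,0,0,0,1],[115,-24,-60,0,0,0,1],[175,-37,-60,0,0,0,1],[235,-50,-60,0,0,0,1]])

```text
clock: 3.32
tool_pos: [0.4949, -0.0326, 0.3343]
eef_rot: [0.771, 0.637, -0.0, 0.0]
contact_force: [1.1, 0.3, -1.1]
opening: 0.224
finger_force: 44.8
```

Emit:
move_arm(motion=[[60,-13,0,0,0,0,1],[120,-26,0,0,0,0,1],[180,-39,0,0,0,0,1],[235,-50,0,0,0,0,1],[260,-55,0,0,0,0,1]])

```text
clock: 3.95
tool_pos: [0.4888, 0.2354, 0.3343]
eef_rot: [0.769, 0.639, 0.0, -0.001]
contact_force: [0.3, 0.0, -0.9]
opening: 0.224
finger_force: 44.8
```

```bash
python3 - <<'E'
from h import *
s=st()
w=snap('wrist'); cv2.imwrite('pics/w3.png',cv2.resize(w['frame'][...,::-1],(800,600)))
E
```

```text
{'clock': 3.95, 'tool_pos': [0.489, 0.235, 0.334], 'eef_rot': [0.769, 0.639, 0.0, -0.001], 'contact_force': [0.33, 0.024, -0.883], 'opening': 0.224, 'finger_force': 44.792, 'q': [-0.203, 0.504, -0.532, 1.672, 0.285, 1.043, -1.008]}
```

View pics/w3.png

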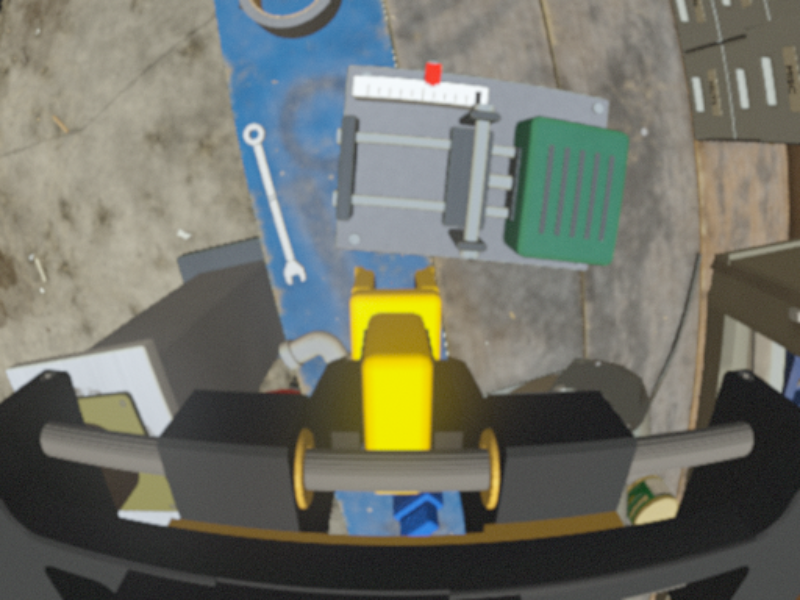

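The tester is fully visible. The bar runs from about (484,118) to (470,238), the pointer is near (481,97), and the red mark is at (433,73).

```bash
python3 - <<'E'
from h import *
s=load('wrist');W=wpts(s)
A=wray(s,484*.64,118*.64,.09);B=wray(s,470*.64,238*.64,.09);print(A,B)
w=np.zeros(W.shape[:2],bool);w[82:150,294:320]=1
m=w&(W[...,2]>.088)&(W[...,2]<.1);P=W[m];print(len(P),P.mean(0))
d=P[:,:2]-P[:,:2].mean(0);e=np.linalg.svd(d,full_matrices=False)[2];print(e,np.ptp(d@e[0]),np.ptp(d@e[1]))
crop=s['frame'][35:160,255:325,::-1]
cv2.imwrite('pics/w4.png',cv2.resize(crop,None,fx=4.8,fy=4.8,interpolation=cv2.INTER_CUBIC)[:600])
E
```

```text
[0.58073372 0.33290981 0.09      ] [0.55246728 0.23379142 0.09      ]
626 [0.56485492 0.28184445 0.09346212]
[[-0.26484611 -0.96429069]
 [ 0.96429069 -0.26484611]] 0.09047527814312614 0.012901628735310137
```

View pics/w4.png

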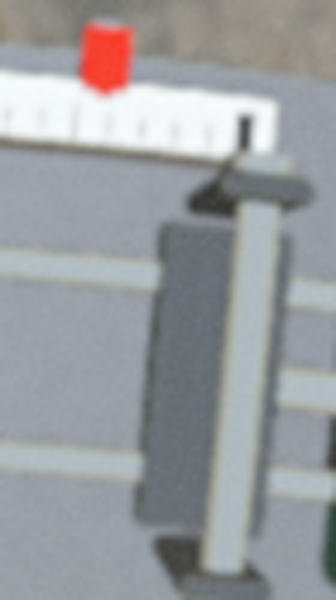

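```bash
python3 - <<'E'
from h import *
s=load('wrist')
a=wray(s,277.1,54.2,.054);b=wray(s,306.2,59.6,.054)
ex=np.array([.964,-.265,0]);ey=np.array([.265,.964,0])
print(a,b,(a-b)@ex,(a-b)@ey, (b-[.566,.283,.054])@ex,(b-[.566,.283,.054])@ey)
print(totool([.566,.283,.175]))
E
```

```text
[0.5474448  0.37229409 0.054     ] [0.58694014 0.35849575 0.054     ] -0.04173006439636771 0.002835332282061845 0.0001799186832809708 0.07832704450524966
[ 57.23527996  68.3978382  159.54333817]
```

Emit:
move_arm(motion=[[28,34,30,0,0,2.4,1],[57,68,70,0,0,4.8,1],[57,68,120,0,0,4.8,1],[57,68,155,0,0,4.8,1],[57,68,155,0,0,4.8,1]])

```text
clock: 4.62
tool_pos: [0.566, 0.2721, 0.1764]
eef_rot: [0.797, 0.604, -0.004, 0.0]
contact_force: [0.3, -0.2, -1.1]
opening: 0.224
finger_force: 44.8
```

```bash
python3 - <<'E'
from h import *
s=st();print(totool([.566,.283,.1155]))
w=snap('wrist'); cv2.imwrite('pics/w5.png',cv2.resize(w['frame'][...,::-1],(800,600)))
E
```

```text
{'clock': 4.625, 'tool_pos': [0.566, 0.272, 0.176], 'eef_rot': [0.797, 0.604, -0.004, 0.0], 'contact_force': [0.348, -0.155, -1.075], 'opening': 0.224, 'finger_force': 44.792, 'q': [-0.294, 0.794, -0.421, 1.601, 0.402, 0.842, -1.149]}
[10.84301071 -2.64417149 60.82762825]
```

View pics/w5.png

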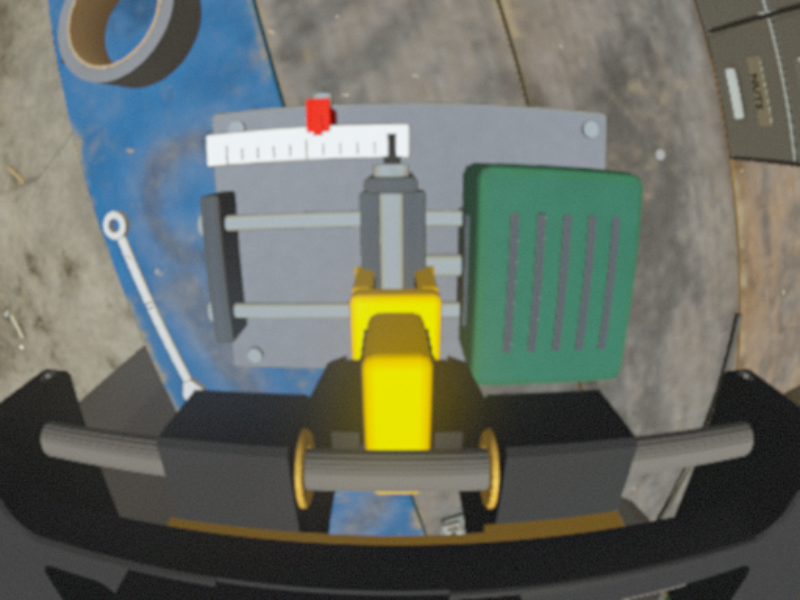

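The bar is at column 391 and the saddle centreline at about 396. That puts the saddle about 2.6 mm too far in +x and 11 mm short along the bar, which agrees with the computed offset.

Emit:
move_arm(motion=[[0,0,0,0,0,0,1],[0,0,0,0,0,0,1]])

```text
clock: 4.92
tool_pos: [0.5687, 0.275, 0.1811]
eef_rot: [0.797, 0.604, 0.002, 0.0]
contact_force: [-0.2, -1.3, -0.7]
opening: 0.223
finger_force: 44.8
```

```bash
python3 - <<'E'
from h import *
s=st();print(totool([.566,.283,.1155]))
w=snap('wrist');W=wpts(w)
P=W.reshape(-1,3);ok=(P[:,2]>.088)&(P[:,2]<.098)&(np.linalg.norm(P[:,:2]-[.575,.31],axis=1)<.022);P=P[ok]
ex=np.array([.964,-.265,0]);ey=np.array([.265,.964,0]);c=np.array([.566,.283,0])
print(len(P),np.percentile((P-c)@ex,[2,50,98]),np.percentile((P-c)@ey,[2,50,98]))
print((s['tool_pos']-c)@ex,(s['tool_pos']-c)@ey)
b=wray(w,391*.64,194*.64,.096);b2=wray(w,391*.64,270*.64,.096);print((b-c)@ex,(b2-c)@ex)
m=wray(w,318*.64,134*.64,.054);p=wray(w,391*.64,138*.64,.054);print((m-c)@ex,(p-c)@ex,(p-c)@ey)
E
```

```text
{'clock': 4.925, 'tool_pos': [0.569, 0.275, 0.181], 'eef_rot': [0.797, 0.604, 0.002, 0.0], 'contact_force': [-0.217, -1.304, -0.717], 'opening': 0.223, 'finger_force': 44.792, 'q': [-0.295, 0.788, -0.423, 1.596, 0.402, 0.841, -1.15]}
[ 6.79782109 -4.8790846  65.64440859]
764 [-0.00577731 -0.00010106  0.00539973] [0.00768853 0.02879831 0.04815235]
0.0046882989595257414 -0.006966594343367091
0.002558869382116416 0.00229963088277895
-0.03997433612676333 0.0023386614771265246 0.08227599546470776
```

Emit:
move_arm(motion=[[7,-5,10,0,0,0,1],[7,-5,10,0,0,0,1],[7,-5,10,0,0,0,1]])

```text
clock: 5.35
tool_pos: [0.5646, 0.2828, 0.169]
eef_rot: [0.796, 0.605, -0.0, 0.0]
contact_force: [0.1, 0.3, -0.3]
opening: 0.222
finger_force: 44.8
```

```bash
cat >> h.py <<'E'
ex=np.array([.964,-.265,0]);ey=np.array([.265,.964,0]);c=np.array([.566,.283,0])
def rep():
    s=st();d=s['tool_pos']-c;print('tester frame TCP',d@ex,d@ey,d[2]);M=R.from_quat(s['eef_rot']).as_matrix();print('yaw err deg',np.degrees(np.arctan2(M[:2,1]@ey[:2],M[:2,1]@ex[:2])),'tilt',M[:,2].round(4))
E
python3 - <<'E'
from h import *
rep();print(totool([.566,.283,.1155]))
w=snap('wrist');f=w['frame'];print(w['world_to_cam'].round(3).tolist());W=wpts(w)
P=W.reshape(-1,3);ok=(P[:,2]>.088)&(P[:,2]<.098)&(np.linalg.norm(P[:,:2]-[.575,.31],axis=1)<.022);P=P[ok];print(len(P),np.percentile((P-c)@ex,[2,50,98]))
Y=(f[...,0]>150)&(f[...,1]>120)&(f[...,2]<90);Q=W[Y];Q=Q[Q[:,2]>.12]
q=(Q-c)@ex
for a in(.12,.15,.165,.18,.2):
  k=(Q[:,2]>a)&(Q[:,2]<a+.015);print(a,k.sum(),np.percentile(q[k],[2,50,98]) if k.any() else 0)
E
```

```text
{'clock': 5.35, 'tool_pos': [0.565, 0.283, 0.169], 'eef_rot': [0.796, 0.605, -0.0, 0.0], 'contact_force': [0.07, 0.343, -0.308], 'opening': 0.222, 'finger_force': 44.792, 'q': [-0.313, 0.804, -0.416, 1.603, 0.408, 0.822, -1.168]}
tester frame TCP -0.0012923135652481393 -0.0005245819717889391 0.16898688395036876
yaw err deg -0.20208138568677234 tilt [-3.e-04 -3.e-04 -1.e+00]
[ 0.55123086  1.30181584 53.48639423]
[[0.963, -0.268, -0.001, -0.468], [-0.256, -0.92, 0.298, 0.386], [-0.081, -0.287, -0.955, 0.449], [0.0, 0.0, 0.0, 1.0]]
696 [-0.00557427 -0.00018045  0.00518275]
0.12 12 [-0.01831783 -0.0019465   0.01412136]
0.15 1290 [-0.01717426 -0.0020849   0.01384395]
0.165 51 [-0.01559735 -0.00487477  0.01245389]
0.18 218 [-0.01177068 -0.00194056  0.00923835]
0.2 1251 [-0.00874095 -0.00147923  0.00619053]
```

The saddle is centred 1.4 mm short of the bar in x. I'll correct that and lower.

Emit:
move_arm(motion=[[0.5,1.4,0,0,0,0,1],[0.5,1.4,15,0,0,0,1],[0.5,1.4,28,0,0,0,1],[0.5,1.4,38,0,0,0,1],[0.5,1.4,46,0,0,0,1]])

```text
clock: 6.02
tool_pos: [0.566, 0.2826, 0.1221]
eef_rot: [0.797, 0.605, -0.001, -0.0]
contact_force: [-1.4, 0.4, -1.8]
opening: 0.223
finger_force: 44.8
```

```bash
python3 -c "
from h import *
rep();print(totool([.566,.283,.1155]))"
```

```text
{'clock': 6.025, 'tool_pos': [0.566, 0.283, 0.122], 'eef_rot': [0.797, 0.605, -0.001, -0.0], 'contact_force': [-1.352, 0.36, -1.767], 'opening': 0.223, 'finger_force': 44.792, 'q': [-0.327, 0.866, -0.387, 1.629, 0.443, 0.735, -1.196]}
tester frame TCP 8.093381315093884e-05 -0.00034822714104792816 0.12210635989637231
yaw err deg -0.22419337901159844 tilt [-9.e-04 -5.e-04 -1.e+00]
[ 0.35295988 -0.07784962  6.60615043]
```

Emit:
move_arm(motion=[[0,0,3,0,0,0,1],[0,0,6,0,0,0,1],[0,0,8,0,0,0,1],[0,0,8,0,0,0,1]])

```text
clock: 6.52
tool_pos: [0.5665, 0.283, 0.1164]
eef_rot: [0.797, 0.605, 0.0, 0.0]
contact_force: [-2.3, -1.2, 4.4]
opening: 0.22
finger_force: 44.8
```

```bash
python3 -c "
from h import *
rep()"
```

```text
{'clock': 6.525, 'tool_pos': [0.567, 0.283, 0.116], 'eef_rot': [0.797, 0.605, 0.0, 0.0], 'contact_force': [-2.31, -1.232, 4.397], 'opening': 0.22, 'finger_force': 44.802, 'q': [-0.33, 0.874, -0.382, 1.633, 0.448, 0.723, -1.201]}
tester frame TCP 0.0004930739248272277 0.00011408107207203743 0.11638257217071331
yaw err deg -0.23934956114860867 tilt [ 1.e-03  2.e-04 -1.e+00]
```

Seated: contact gives +4.4 N at TCP z 0.116. I'll hold briefly, then draw out most of the way.

Emit:
move_arm(motion=[[0,0,0,0,0,0,1],[0,0,0,0,0,0,1],[0,0,0,0,0,0,1],[0,-4,0,0,0,0,1],[0,-8,0,0,0,0,1]])

```text
clock: 7.15
tool_pos: [0.5619, 0.2845, 0.1164]
eef_rot: [0.797, 0.604, 0.003, 0.002]
contact_force: [6.8, -2.1, 2.0]
opening: 0.227
finger_force: 44.8
```

Emit:
move_arm(motion=[[0,-6,0,0,0,0,1],[0,-12,0,0,0,0,1],[0,-18,0,0,0,0,1],[0,-24,0,0,0,0,1],[0,-28,0,0,0,0,1]])

```text
clock: 7.78
tool_pos: [0.5367, 0.2913, 0.1164]
eef_rot: [0.797, 0.604, 0.004, 0.003]
contact_force: [9.6, -2.9, 0.3]
opening: 0.225
finger_force: 44.8
```

```bash
python3 - <<'E'
from h import *
rep()
w=snap('wrist')
crop=w['frame'][50:200,130:280,::-1]
cv2.imwrite('pics/w6.png',cv2.resize(crop,(600,600),interpolation=cv2.INTER_CUBIC))
E
```

```text
{'clock': 7.775, 'tool_pos': [0.537, 0.291, 0.116], 'eef_rot': [0.797, 0.604, 0.004, 0.003], 'contact_force': [9.61, -2.884, 0.318], 'opening': 0.225, 'finger_force': 44.774, 'q': [-0.372, 0.845, -0.364, 1.713, 0.458, 0.661, -1.263]}
tester frame TCP -0.030456239814558316 0.00026795619164056585 0.11636558336175598
yaw err deg -0.3510351158998222 tilt [ 9.2e-03  3.0e-04 -1.0e+00]
```

View pics/w6.png

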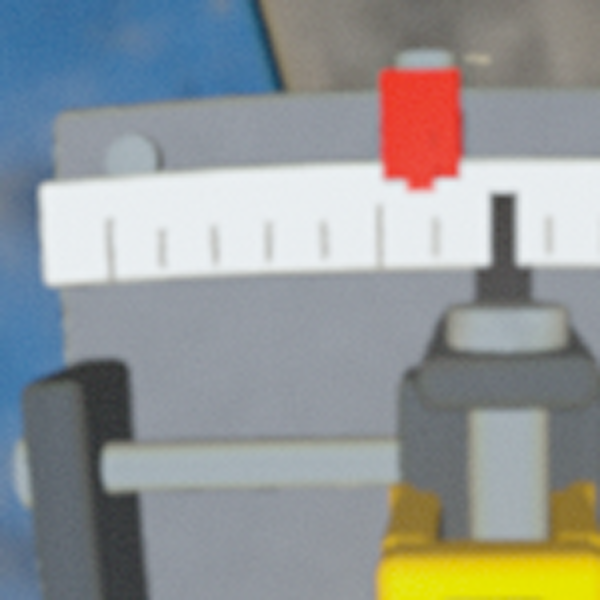

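Mark tip is at (422,187) and pointer tip at (503,196) in the crop.

```bash
python3 - <<'E'
from h import *
w=load('wrist')
m=wray(w,130+422/4-.4,50+187/4,.054);p=wray(w,130+503/4-.4,50+196/4,.054);g=[(wray(w,130+x/4,50+220/4,.049)-c)@ex for x in(380,548)]
print((m-c)@ex,(p-c)@ex,(p-m)@ex,g)
E
```

```text
-0.04212760787234991 -0.028234996459305876 0.013892611413044036 [np.float64(-0.04961382633245854), np.float64(-0.01997078156188955)]
```

Emit:
move_arm(motion=[[0,-4,0.5,0,0,0,1],[0,-8,0.5,0,0,0,1],[0,-11,0.5,0,0,0,1],[0,-13,0.5,0,0,0,1],[0,-13,0.5,0,0,0,1]])

```text
clock: 8.45
tool_pos: [0.5252, 0.2944, 0.1163]
eef_rot: [0.797, 0.603, 0.004, 0.003]
contact_force: [10.4, -2.7, 4.0]
opening: 0.228
finger_force: 44.8
```

Emit:
move_arm(motion=[[0,0,0,0,0,0,1],[0,0,0,0,0,0,1],[0,0,0,0,0,0,1]])

```text
clock: 8.82
tool_pos: [0.5253, 0.2944, 0.1163]
eef_rot: [0.797, 0.603, 0.004, 0.003]
contact_force: [9.4, -3.2, 4.2]
opening: 0.223
finger_force: 44.8
```

```bash
python3 - <<'E'
from h import *
rep()
w=snap('wrist')
crop=w['frame'][50:200,130:280,::-1]
cv2.imwrite('pics/w7.png',cv2.resize(crop,(600,600),interpolation=cv2.INTER_CUBIC))
E
```

```text
{'clock': 8.825, 'tool_pos': [0.525, 0.294, 0.116], 'eef_rot': [0.797, 0.603, 0.004, 0.003], 'contact_force': [9.36, -3.156, 4.244], 'opening': 0.223, 'finger_force': 44.782, 'q': [-0.389, 0.836, -0.357, 1.741, 0.46, 0.64, -1.286]}
tester frame TCP -0.04222420925060128 0.0002355614584965397 0.11633242460685275
yaw err deg -0.403209769594935 tilt [ 1.070e-02  2.000e-04 -9.999e-01]
```

View pics/w7.png

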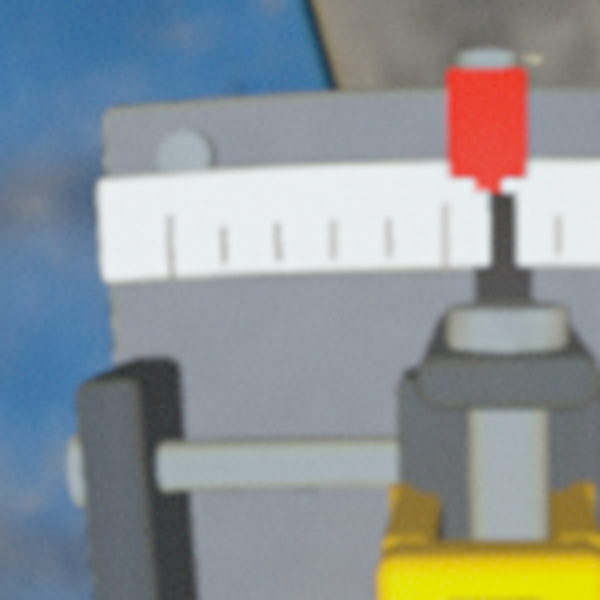

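The pointer (503) is about 2.3 mm short of the mark tip (488), so I'll pull 2 mm more.

Emit:
move_arm(motion=[[0,-1,0,0,0,0,1],[0,-2.2,0,0,0,0,1],[0,-2.2,0,0,0,0,1],[0,-2.2,0,0,0,0,1],[0,-2.2,0,0,0,0,1]])

```text
clock: 9.5
tool_pos: [0.5235, 0.2949, 0.1163]
eef_rot: [0.797, 0.603, 0.004, 0.003]
contact_force: [10.5, -3.2, 2.8]
opening: 0.225
finger_force: 44.8
```

```bash
python3 - <<'E'
from h import *
rep()
w=snap('wrist');f=w['frame'].astype(int)[85:125,225:275]
# column centres of pointer tip rows and red tip
y,x=np.nonzero((f[...,0]>180)&(f[...,1]<110)); print('red tip',[(v+85,(x[y==v].mean()+225).round(2)) for v in sorted(set(y))[-4:]])
d=f.max(-1)<110
for v in range(14,24,2):
    k=np.nonzero(d[v])[0]; print(v+85,k.min()+225 if len(k) else 0,k.max()+225 if len(k) else 0)
E
```

```text
{'clock': 9.5, 'tool_pos': [0.523, 0.295, 0.116], 'eef_rot': [0.797, 0.603, 0.004, 0.003], 'contact_force': [10.498, -3.175, 2.846], 'opening': 0.225, 'finger_force': 44.785, 'q': [-0.392, 0.834, -0.356, 1.746, 0.461, 0.636, -1.29]}
tester frame TCP -0.04413855167102638 0.00023545867214890486 0.11633716669209115
yaw err deg -0.4118723151195084 tilt [ 1.110e-02  2.000e-04 -9.999e-01]
red tip [(np.int64(94), np.float64(254.5)), (np.int64(95), np.float64(254.5)), (np.int64(96), np.float64(254.5)), (np.int64(97), np.float64(254.5))]
99 253 257
101 253 257
103 253 257
105 253 257
107 253 257
```

Pointer (255.0) and mark tip (254.5) are level to well under 1 mm. The saddle is seated and pulling about 11 N.

```bash
python3 -c "
from plant import finish_job
print(finish_job())"
```

```text
the job is handed in; nothing more can be done
None
```

The saddle was set down on the bar while the slide was home, the slide was drawn until the pointer was level with the red mark, and the job was handed in at 9.5 s still holding it there (about 11 N pull); no verdict was returned.

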